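Pull the stopper of the square bottle with the stopper puller

ROBOT

A 6-joint arm with a two-finger parallel gripper is mounted at the origin on a cart in front of the work surface, level with it; the furniture and walls round the work are solid. World frame = base frame: x ahead of the robot, y to its left, z up, the work surface at z = 0. Lengths are in m, angles in degrees, forces in N, time in s.
With the tool pointing down it reaches from about 0.375 to 0.9 m from the base axis. Payload 3.1 kg.
Tool frame: the origin (TCP) lies on the centre line of the jaws, within the pads' length; the fingertips stand 25 mm ahead of it and the grasp point (between the pads) lies 6 mm ahead of it; z points along the fingers, y is the line along which they close (so a half turn about z gives the same grasp; the last joint's range is limited). The gripper opens to 87 mm and grips with 3 to 60 N. Pads are 19 mm wide; open, the fingers measure 117 mm over their backs; the gripper's body (75 mm by 190 mm) begins 51 mm behind the grasp point.
Start: joints at [-79.154, 30.224, 82.088, -0, 67.689, -10.227], TCP at [0.225, -0.583, 0.248] pointing down, gripper open.
Joint ranges: [-176.69, 176.69], [-43.24, 126.21], [12.49, 139.97], [-82, 262], [0, 151.66], [-163.58, 163.58]. Speed limits (degrees/s): [159.86, 159.86, 180, 180, 180, 180].

INTERFACE

Orientations are given as a 3x3 rotation matrix whose columns are the frame's x, y, z axes.
In Python, from rig import read_state, capture, camera_params, hand_in gives the robot as it stands.
- The arm moves only by the tool apply_moves, never from a script. Its argument "rows" is a list of rows, each an object of numbers: "x", "y", "z": the shift along the tool's x, y, z in mm; "rx", "ry", "rz": the turn, a rotation vector about the tool's x, y, z in units of 6 degrees (1.0 is 6 degrees); "claw": the closure in counts, from 0 (fully open) to 255 (shut). A call has 1 to 10 rows; each row is the pose to reach, as a shift and turn from the pose commanded when the call began, along the tool's axes at that moment; what a row does not reach only later rows make up. A row lasts 1/8 s, in which the tool goes at most 62.5 mm and 10.7 degrees, less where a joint would pass 70% of its speed; a pose out of reach is approached as far as the arm can. A call with a gripper value outside its range is refused whole. The fingers move at their own pace and stop on an object; the grip force is fixed at half the most. Time passes only in rows, so rows that repeat a pose let the fingers close. It gives the time, the measured TCP pose, the force, the opening and the grip force at its end, in the units of the state.
- read_state(): the state, without advancing time (a new reading comes with each control period).
- capture(name): name is "scene" or "top" or "wrist"; returns (picture, depth): 420x560x3 uint8, red, green, blue; 420x560 float32, m along the optical axis (not along the pixel's ray), 0 where there is no reading.
- camera_params(name): a dict with "fx", "fy", "cx", "cy" (pixels), "xyz" and "orientation" of the camera in the world. Camera axes: x right, y up, looking along -z (the intrinsics and any distortion apply to the point x, -y, -z); pixel columns grow to the right and rows downward; lengths in m; the calibration is good to about 2 mm. A picture is of the moment at which its call begins: read the wrist's pose just before it. camera_params takes no time and is no camera call; for the wrist camera it gives the pose at the moment of the call.
- hand_in(): hands the job in; it is judged then, once.
The state is a dict: "time_s": time; "joint_positions": joint angles; "qvel": joint speeds; "tau": joint torques, N m; "position": TCP position; "tcp_rot": TCP orientation; "force": force on the tool from outside, world axes, zero at the start; "moment": the same for the moment, N m; "opening": opening from 0.0 (shut) to 1.0 (fully open); "grasp_force": force on a finger pad.
Only numpy, scipy, OpenCV 4.12 (cv2) and the standard library are available. Lean on these libraries where they do the work, as an engineer would, in place of code of your own. Each camera call takes 0.05 s, during which the arm holds its last target. There are 200 camera calls.

TASK

Open the square-bodied white bottle for refilling: take the steel stopper puller by its handle, hook its two rails under the overhanging wooden stopper of that bottle and pull straight up until the stopper pops out. Then stand the puller upright on the worktop and let go, with the stopper still sitting in it. Do not touch the stopper with the fingers, and leave the round bottle's stopper where it is.

Things in the scene. Friction and masses are not known exactly. Their poses are not given: they have to be found in the camera images.
- puller: Loose steel stopper puller, 0.2 kg, upright: an inverted U seen along its x, open at both ends (+x, -x alike). 68 x 86 x 126 mm (x y z). Origin: centre of underside, z up. Sides at y = +-39 to +-43 from z = 0. Bridge along y on top, 24 wide in x, z = 70 to 76. Slide it along its x so that its rails pass either side of a bottle's neck under the stopper, then lift.
- puller_handle (a point): Point inside the puller's black handle, on its axis, 104 mm above its underside; axes as the puller's. Handle: upright block 24 (x) x 16 (y) mm, from 76 to 126 mm above the underside. Pinch it across y, fingertips above the bridge.
- puller_rails (a point): Puller's centre at the height of the rails' top, 19 mm above its underside; axes as the puller's. Two hook rails along x, 68 mm long, 5 thick, from y = +-20 to +-40 (40 mm free between), with a 3 mm high lip at each end (62 mm between lips). The lifted stopper's disc sits on the rails, its plug hanging between them, clear of the worktop when the puller stands.
- square_bottle: White ceramic bottle with a square body, does not move. Origin: centre of its underside on the worktop, z up. Body 90 x 90 mm, 66 mm high, sloping shoulder to z = 84 mm, then a round neck 20 mm in diameter up to the mouth at z = 125 mm, where the stopper's disc rests. Any yaw.
- square_bottle_stopper: Loose wooden mushroom stopper, 0.05 kg: domed disc 60 mm in diameter, 22 mm high, overhanging the neck by 20 mm all round; plug with an 11 mm bulb, reaching 14 mm down into the neck. Origin: centre of the disc's underside (z = 125 mm while seated), z up. Sprung balls grip the bulb: snaps free at 7 to 12 N within 6 mm; plug out of the neck after 14 mm.
- round_bottle: White ceramic bottle with a round body 92 mm in diameter, does not move; same neck, height and stopper as the square bottle. Origin: centre of its underside. Not to be opened. It stands 14 cm or more from the square bottle, axis to axis.
- round_bottle_stopper: Wooden stopper of the round bottle, same shape as the other; must stay where it is. Origin: centre of the disc's underside.
Things that resemble listed ones, but are neither listed nor needed, are in the scene too. What is shaped like the square_bottle_stopper but green, orange or pink is not meant.

How it is judged (in metres and radians):
On the way:
1. the square bottle's stopper is out of the neck, carried by the puller straight above the mouth (within 25 mm of the bottle's axis, disc at least 16 mm above its seat) (z of square_bottle_stopper in the frame of square_bottle above 0.141 m and horizontal distance between square_bottle_stopper and square_bottle below 0.025 m and contact force between puller and square_bottle_stopper above 0.1 N), for 0.1 s.
At the end, for the whole second after the job is handed in: The puller stands upright on the worktop (underside within 10 mm of it, tilt under 10 degrees), at rest, with the square bottle's stopper sitting on its rails (disc 12 to 30 mm above the puller's underside, within 25 mm of its centre, tilt under 17 degrees) (height (world z) of puller below 0.01 m and angle between puller's own z axis and vertical below 0.17 rad and z of square_bottle_stopper in the frame of puller between 0.012 and 0.03 m and horizontal distance between square_bottle_stopper and puller below 0.025 m and angle between square_bottle_stopper's own z axis and vertical below 0.3 rad and linear speed of each of puller, square_bottle_stopper below 0.02 m/s); the robot touches nothing.
It fails at once if the fingers touch the square bottle's stopper (contact force between the fingers and square_bottle_stopper above 1 N).
It fails at once if the round bottle's stopper is shifted by more than 15 mm (distance of round_bottle_stopper from where it was at the start of the episode above 0.015 m).
It also fails if it takes over 45 s, if anything falls off the work surface, if the arm or the gripper's body presses on something with over 40 N, if the wrist force passes 120 N, or if a joint passes its speed limit or range.

## Working session

There is one attempt and no reset: what is moved stays moved. The work goes in short steps, Python scripts to look and compute and a tool call to move; the robot and the scene stay as the last step left them, time stands still between calls to the robot, and variables do not carry over. Pictures are saved under pics/ and viewed, at most 13 in all, crops included, and the job is handed in when it is done.

Besides the shell and the picture viewer there is one more tool, called after "Call:" as a command line: name --argument value ..., lists and objects as JSON in quotes. apply_moves: Moves the arm, as the interface text tells. Its arguments: {"type":"object","properties":{"rows":{"type":"array"}},"required":["rows"]}

```bash
mkdir -p pics; cat > h.py <<'E'
import numpy as np, cv2
from rig import read_state, capture, camera_params, hand_in
def cloud(name):
    p=camera_params(name); im,d=capture(name)
    v,u=np.mgrid[0:420,0:560]
    c=np.stack([(u-p['cx'])/p['fx']*d,-(v-p['cy'])/p['fy']*d,-d],-1)
    W=c@np.array(p['orientation']).T+np.array(p['xyz'])
    W[d==0]=np.nan
    return im,W
E
python3 - <<'E'
from h import *
for n in('scene','top'):
    im,W=cloud(n); np.savez(n,im=im,W=W); cv2.imwrite(f'pics/{n}.png',im[...,::-1])
    p=camera_params(n);print({k:np.round(v,3).tolist() if not isinstance(v,str) else v for k,v in p.items()})
print(read_state())
E
```

```text
{'fx': 477.682, 'fy': 477.682, 'cx': 278.577, 'cy': 206.925, 'xyz': [-0.313, 0.617, 0.551], 'orientation': [[-0.57, 0.339, -0.748], [-0.821, -0.262, 0.507], [-0.024, 0.904, 0.428]]}
{'fx': 543.873, 'fy': 543.873, 'cx': 288.352, 'cy': 202.827, 'xyz': [0.368, 0.079, 1.376], 'orientation': [[0.003, 0.997, -0.079], [-1.0, 0.003, -0.004], [-0.003, 0.079, 0.997]]}
{'time_s': 0.1, 'joint_positions': array([-7.91526422e+01,  3.02718265e+01,  8.21499144e+01, -1.44094866e-03,
        6.76885786e+01, -1.02283506e+01]), 'qvel': array([ 0.07256692, -0.1478531 , -0.25083217, -0.0461581 , -0.00841385,
        0.07938872]), 'tau': array([-1.99332094e-04, -4.40983200e+01, -1.77151269e+01,  6.34630350e-02,
        5.33628871e-02, -4.56896942e-05]), 'position': array([ 0.22464373, -0.58257341,  0.24668405]), 'tcp_rot': array([[ 9.33102698e-01,  3.59609797e-01, -3.85204572e-04],
       [ 3.59609862e-01, -9.33100845e-01,  1.88665347e-03],
       [ 3.19024362e-04, -1.89896481e-03, -9.99998146e-01]]), 'force': array([-0.67229831,  0.17467161, -0.31383219]), 'moment': array([ 0.00189454,  0.06657252, -0.01660645]), 'grasp_force': 0.0, 'opening': 1.0026334480265913}
```

View pics/scene.png

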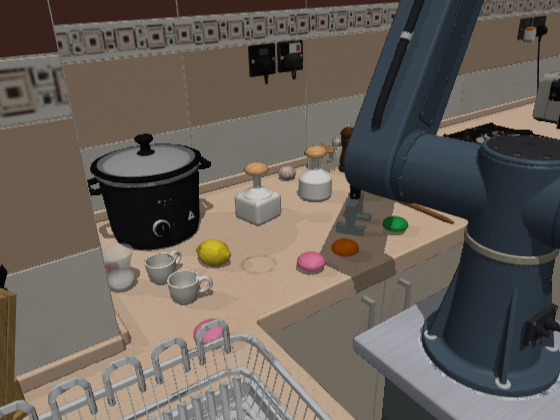

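View pics/top.png

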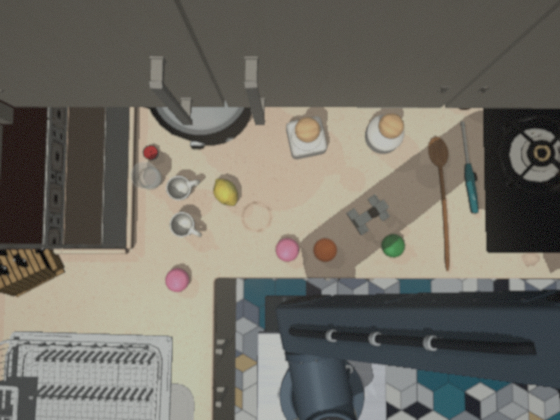

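The top view shows the puller at about (370,213), the square bottle at (307,133), the round bottle at (388,130), and a wall cabinet beyond row 107. Decoy stoppers are at (288,249), (325,249), (393,246) and (177,279). Next I'll measure positions.

```bash
python3 - <<'E'
from h import *
np.set_printoptions(precision=3,suppress=True)
z=np.load('top.npz');W=z['W'];im=z['im']
def st(n,m):
    P=W[m]; 
    print(n,len(P),'mean',P.mean(0),'med',np.median(P,0),'min',P.min(0),'max',P.max(0))
    return P
def box(u0,u1,v0,v1):
    m=np.zeros(im.shape[:2],bool);m[v0:v1,u0:u1]=1;return m
Z=W[...,2]
hsv=cv2.cvtColor(im,cv2.COLOR_RGB2HSV)
for n,b in(('sq',(280,335,110,165)),('rd',(360,412,110,160))):
    m=box(*b)
    P=st(n+'stop',m&(Z>.122)&(Z<.16)); print(cv2.minEnclosingCircle((P[:,:2]*1000).astype(np.float32)))
    P=st(n+'body',m&(Z>.05)&(Z<.075));print(cv2.minAreaRect((P[:,:2]*1000).astype(np.float32)))
m=box(335,405,185,245)
st('handle',m&(Z>.115)&(Z<.14));st('bridge',m&(Z>.06)&(Z<.085))
P=st('all',m&(Z>.012)&(Z<.14))
P=P[P[:,2]<.1];print(cv2.minAreaRect((P[:,:2]*1000).astype(np.float32)))
P=W[m&(Z>.06)&(Z<.085)];print('bridge',cv2.minAreaRect((P[:,:2]*1000).astype(np.float32)))
P=W[m&(Z>.012)&(Z<.03)];print('rails',cv2.minAreaRect((P[:,:2]*1000).astype(np.float32)))
print('cabinet',np.nanmedian(W[60:100,280:420],axis=(0,1)),W[104,350],W[100,350])
for n,c in(('gr',(393,246)),('or',(325,249)),('pk',(288,249))): print(n,W[c[1],c[0]])
s=np.load('scene.npz');w=s['W'];
c=w[(w[...,0]>.3)&(w[...,0]<.95)&(abs(w[...,1])<.4)&(w[...,2]>.2)]
print('wall x', np.nanmedian(w[120:150,220:300],axis=(0,1)))
cr=cv2.resize(im[105:265,260:480],None,fx=3.6,fy=3.6,interpolation=cv2.INTER_CUBIC);cv2.imwrite('pics/crop.png',cr[...,::-1])
E
```

```text
sqstop 512 mean [0.636 0.041 0.141] med [0.636 0.042 0.141] min [0.609 0.011 0.126] max [0.666 0.069 0.153]
((638.08642578125, 40.25055694580078), 30.1218318939209)
sqbody 754 mean [0.626 0.043 0.064] med [0.618 0.047 0.064] min [ 0.588 -0.008  0.05 ] max [0.689 0.091 0.075]
((638.576416015625, 40.79700469970703), (90.61429595947266, 90.01823425292969), 12.426260948181152)
rdstop 518 mean [ 0.646 -0.152  0.14 ] med [ 0.645 -0.151  0.141] min [ 0.618 -0.182  0.125] max [ 0.677 -0.124  0.15 ]
((647.59326171875, -153.271728515625), 30.274080276489258)
rdbody 569 mean [ 0.635 -0.142  0.065] med [ 0.628 -0.135  0.065] min [ 0.603 -0.197  0.05 ] max [ 0.694 -0.108  0.075]
((643.0728149414062, -148.2862091064453), (90.95158386230469, 77.2257080078125), 48.700035095214844)
handle 74 mean [ 0.449 -0.114  0.123] med [ 0.449 -0.114  0.124] min [ 0.437 -0.125  0.116] max [ 0.461 -0.103  0.131]
bridge 281 mean [ 0.447 -0.112  0.074] med [ 0.445 -0.105  0.074] min [ 0.416 -0.155  0.062] max [ 0.481 -0.074  0.083]
all 934 mean [ 0.433 -0.126  0.048] med [ 0.44  -0.124  0.031] min [ 0.373 -0.203  0.012] max [ 0.498 -0.031  0.131]
((435.82513427734375, -117.06305694580078), (124.6093978881836, 172.12005615234375), 0.1775723248720169)
bridge ((449.22283935546875, -115.37614440917969), (24.13402557373047, 87.39990997314453), 33.562591552734375)
rails ((435.8330383300781, -117.05036163330078), (124.58793640136719, 172.12164306640625), 0.1900169998407364)
cabinet [0.553 0.014 0.784] [0.553 0.002 0.679] [0.552 0.004 0.701]
gr [ 0.369 -0.174  0.032]
or [ 0.361 -0.006  0.035]
pk [0.361 0.085 0.034]
wall x [ 0.873 -0.124  0.133]
```

View pics/crop.png

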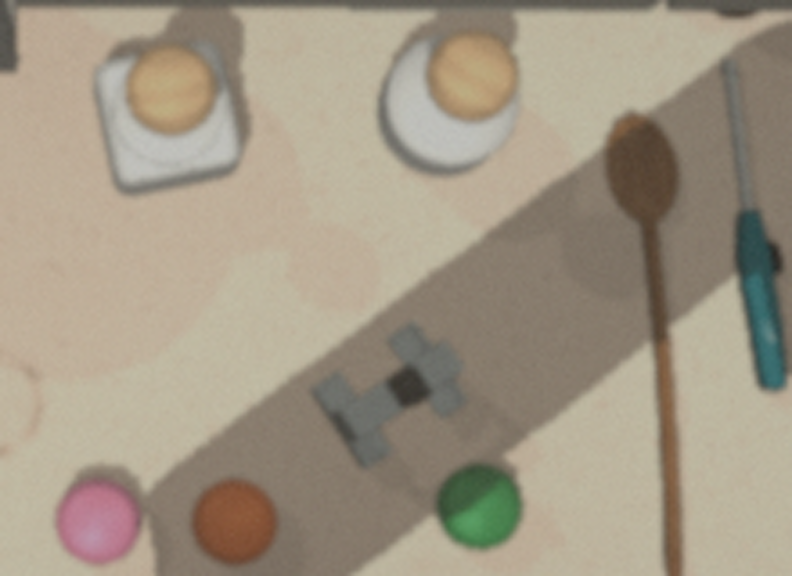

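The square bottle's axis is at (0.638, 0.0405). The puller is at (0.449, -0.115), with its x axis at yaw 33.6°. I'm moving above the handle.

Call:
apply_moves --rows '[{"x": 40,"y": -38,"z": 0,"rz": -0.3},{"x": 82,"y": -77,"rz": -0.6},{"x": 124,"y": -117,"rz": -0.8},{"x": 166,"y": -156,"rz": -1.0},{"x": 208,"y": -196,"rz": -1.2},{"x": 250,"y": -236,"rz": -1.4},{"x": 292,"y": -275,"rz": -1.6},{"x": 334,"y": -315,"rz": -1.8},{"x": 366,"y": -345,"rz": -2.08},{"x": 378,"y": -356,"rz": -2.08}]'

```text
validation failed for argument at $.ro...
```

Call:
apply_moves --rows '[{"x": 0},{"x": 0},{"x": 0}]'

```text
validation failed for argument at $.ro...
```

```bash
python3 - <<'E'
from h import *
np.set_printoptions(precision=4,suppress=True)
s=read_state();im,W=cloud('wrist');Z=W[...,2];print(s['position'],s['tcp_rot'])
cv2.imwrite('pics/w1.png',im[...,::-1])
near=np.hypot(W[...,0]-.449,W[...,1]+.115)<.06
for n,a,b in(('handle',.116,.14),('bridge',.066,.085)):
    P=W[near&(Z>a)&(Z<b)];print(n,len(P))
    if len(P)>5: print(P.mean(0),cv2.minAreaRect((P[:,:2]*1000).astype(np.float32)))
E
```

```text
[ 0.2246 -0.5826  0.2467] [[ 0.9331  0.3596 -0.0004]
 [ 0.3596 -0.9331  0.0019]
 [ 0.0003 -0.0019 -1.    ]]
handle 0
bridge 0
```

View pics/w1.png

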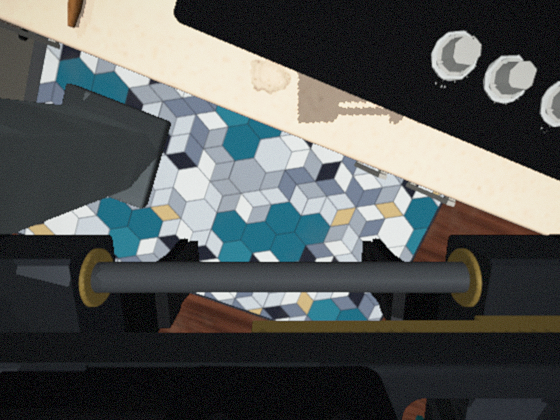

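The move was refused, and the wrist view shows the arm still at the start pose over the floor and hob. Every row probably needs all its fields, so I'll send them all.

Call:
apply_moves --rows '[{"x": 40,"y": -38,"z": 0,"rx": 0,"ry": 0,"rz": -0.3,"claw": 0},{"x": 82,"y": -77,"z": 0,"rx": 0,"ry": 0,"rz": -0.6,"claw": 0},{"x": 124,"y": -117,"z": 0,"rx": 0,"ry": 0,"rz": -0.8,"claw": 0},{"x": 166,"y": -156,"z": 0,"rx": 0,"ry": 0,"rz": -1.0,"claw": 0},{"x": 208,"y": -196,"z": 0,"rx": 0,"ry": 0,"rz": -1.2,"claw": 0},{"x": 250,"y": -236,"z": 0,"rx": 0,"ry": 0,"rz": -1.4,"claw": 0},{"x": 292,"y": -275,"z": 0,"rx": 0,"ry": 0,"rz": -1.6,"claw": 0},{"x": 334,"y": -315,"z": 0,"rx": 0,"ry": 0,"rz": -1.8,"claw": 0},{"x": 366,"y": -345,"z": 0,"rx": 0,"ry": 0,"rz": -2.08,"claw": 0},{"x": 378,"y": -356,"z": 0,"rx": 0,"ry": 0,"rz": -2.08,"claw": 0}]'

```text
time_s: 1.4
position: [0.4498, -0.113, 0.2475]
tcp_rot: [[0.832, 0.555, -0.0], [0.555, -0.832, 0.0], [-0.0, -0.0, -1.0]]
force: [0.5, -0.8, 0.0]
opening: 1.001
grasp_force: 0.0
```

Call:
apply_moves --rows '[{"x": 0,"y": 0,"z": 0,"rx": 0,"ry": 0,"rz": 0,"claw": 0},{"x": 0,"y": 0,"z": 0,"rx": 0,"ry": 0,"rz": 0,"claw": 0}]'

```text
time_s: 1.65
position: [0.4492, -0.1162, 0.2475]
tcp_rot: [[0.834, 0.552, -0.0], [0.552, -0.834, -0.001], [-0.001, 0.0, -1.0]]
force: [-0.9, -0.8, -0.1]
opening: 0.998
grasp_force: 0.0
```

```bash
python3 - <<'E'
from h import *
np.set_printoptions(precision=4,suppress=True)
s=read_state();im,W=cloud('wrist');Z=W[...,2];print(s['position'],s['tcp_rot'])
cv2.imwrite('pics/w2.png',im[...,::-1])
near=np.hypot(W[...,0]-.449,W[...,1]+.115)<.06
for n,a,b in(('handle',.116,.14),('bridge',.066,.085)):
    P=W[near&(Z>a)&(Z<b)];print(n,len(P))
    if len(P)>5: print(P.mean(0),cv2.minAreaRect((P[:,:2]*1000).astype(np.float32)))
E
```

```text
[ 0.4492 -0.1162  0.2475] [[ 0.8341  0.5516 -0.0003]
 [ 0.5516 -0.8341 -0.0005]
 [-0.0005  0.0003 -1.    ]]
handle 530
[ 0.447  -0.1157  0.1247] ((445.75079345703125, -116.41263580322266), (24.337451934814453, 15.195474624633789), 33.289031982421875)
bridge 1719
[ 0.4468 -0.1159  0.0758] ((446.0098571777344, -116.17292785644531), (23.758373260498047, 86.0554428100586), 33.597747802734375)
```

View pics/w2.png

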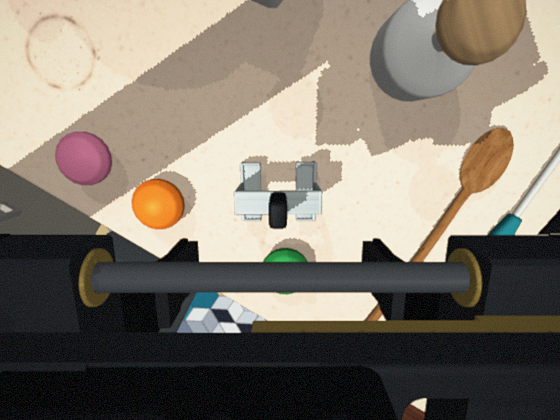

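The wrist view shows the puller centred under the tool, with the handle at (278,210) and the yaw as expected. I'm lowering and gripping.

Call:
apply_moves --rows '[{"x": -2,"y": -1,"z": 40,"rx": 0,"ry": 0,"rz": 0,"claw": 0},{"x": -2,"y": -1,"z": 80,"rx": 0,"ry": 0,"rz": 0,"claw": 0},{"x": -2,"y": -1,"z": 110,"rx": 0,"ry": 0,"rz": 0,"claw": 0},{"x": -2,"y": -1,"z": 127,"rx": 0,"ry": 0,"rz": 0,"claw": 0},{"x": -2,"y": -1,"z": 136,"rx": 0,"ry": 0,"rz": 0,"claw": 0},{"x": -2,"y": -1,"z": 137,"rx": 0,"ry": 0,"rz": 0,"claw": 0},{"x": -2,"y": -1,"z": 137,"rx": 0,"ry": 0,"rz": 0,"claw": 120},{"x": -2,"y": -1,"z": 137,"rx": 0,"ry": 0,"rz": 0,"claw": 255},{"x": -2,"y": -1,"z": 137,"rx": 0,"ry": 0,"rz": 0,"claw": 255},{"x": -2,"y": -1,"z": 137,"rx": 0,"ry": 0,"rz": 0,"claw": 255}]'

```text
time_s: 2.95
position: [0.4474, -0.1153, 0.1108]
tcp_rot: [[0.833, 0.553, 0.001], [0.553, -0.833, -0.0], [0.0, 0.001, -1.0]]
force: [-0.9, 0.1, 0.1]
opening: 0.633
grasp_force: 0.0
```

Call:
apply_moves --rows '[{"x": 0,"y": 0,"z": 0,"rx": 0,"ry": 0,"rz": 0,"claw": 255},{"x": 0,"y": 0,"z": 0,"rx": 0,"ry": 0,"rz": 0,"claw": 255},{"x": 0,"y": 0,"z": 0,"rx": 0,"ry": 0,"rz": 0,"claw": 255},{"x": 0,"y": 0,"z": 0,"rx": 0,"ry": 0,"rz": 0,"claw": 255}]'

```text
time_s: 3.45
position: [0.4472, -0.1153, 0.1105]
tcp_rot: [[0.833, 0.553, -0.0], [0.553, -0.833, 0.0], [-0.0, -0.0, -1.0]]
force: [-1.0, -0.0, -2.4]
opening: 0.182
grasp_force: 30.0
```

Gripped: the opening is 15.8 mm, against the 16 mm handle. I'm lifting and moving to a pre-insertion pose.

Call:
apply_moves --rows '[{"x": 0,"y": 0,"z": -15,"rx": 0,"ry": 0,"rz": 0,"claw": 255},{"x": 0,"y": 0,"z": -40,"rx": 0,"ry": 0,"rz": 0,"claw": 255},{"x": 10,"y": -2,"z": -68,"rx": 0,"ry": 0,"rz": 0,"claw": 255},{"x": 30,"y": -6,"z": -88,"rx": 0,"ry": 0,"rz": 0,"claw": 255},{"x": 55,"y": -12,"z": -94,"rx": 0,"ry": 0,"rz": 0,"claw": 255},{"x": 80,"y": -18,"z": -94,"rx": 0,"ry": 0,"rz": 0,"claw": 255},{"x": 105,"y": -23,"z": -94,"rx": 0,"ry": 0,"rz": 0,"claw": 255},{"x": 122,"y": -24,"z": -94,"rx": 0,"ry": 0,"rz": 0,"claw": 255},{"x": 130,"y": -24,"z": -94,"rx": 0,"ry": 0,"rz": 0,"claw": 255},{"x": 130,"y": -24,"z": -94,"rx": 0,"ry": 0,"rz": 0,"claw": 255}]'

```text
time_s: 4.7
position: [0.5423, -0.0236, 0.2042]
tcp_rot: [[0.833, 0.553, -0.001], [0.553, -0.833, -0.0], [-0.001, -0.0, -1.0]]
force: [-0.2, -0.3, -1.9]
opening: 0.181
grasp_force: 30.0
```

```bash
python3 - <<'E'
from h import *
np.set_printoptions(precision=4,suppress=True)
s=read_state();R=s['tcp_rot'];print(s['position'],R,s['force'])
ims=[]
for c in('wrist','scene'):
    im,W=cloud(c);Z=W[...,2];ims.append(im)
    m=(np.hypot(W[...,0]-.638,W[...,1]-.0405)<.045)
    P=W[m&(Z>.127)&(Z<.137)];print(c,'rim',len(P))
    if len(P)>5:
        (cx,cy),r=cv2.minEnclosingCircle((P[:,:2]*1000).astype(np.float32));print(cx,cy,r)
        print('circle in tool',R.T@(np.array([cx/1000,cy/1000,.125])-s['position']))
    L=(W-s['position'])@R
    ok=(abs(L[...,0])<.05)&(abs(L[...,1])<.055)
    # puller bridge top/underside & rails relative to tool
    P=L[ok&(L[...,2]>.026)&(L[...,2]<.045)]
    if len(P)>5:print('bridge tool frame z range',np.percentile(P[:,2],[5,50,95]),cv2.minAreaRect((P[:,:2]*1000).astype(np.float32)))
cv2.imwrite('pics/w3.png',ims[0][...,::-1])
cv2.imwrite('pics/s3.png',cv2.resize(ims[1][110:260,200:420],None,fx=3.6,fy=3.6)[...,::-1])
E
```

```text
[ 0.5423 -0.0236  0.2042] [[ 0.8331  0.553  -0.0008]
 [ 0.553  -0.8331 -0.0002]
 [-0.0007 -0.0003 -1.    ]] [-0.2127 -0.3078 -1.9463]
wrist rim 1045
636.0435791015625 38.7011604309082 29.875947952270508
circle in tool [ 0.1126 -0.      0.0792]
bridge tool frame z range [0.0291 0.0351 0.0384] ((3.385730266571045, 0.6991310119628906), (15.095718383789062, 85.62019348144531), 0.033644434064626694)
scene rim 92
628.6190185546875 44.437129974365234 28.92490005493164
circle in tool [ 0.1096 -0.0089  0.0792]
bridge tool frame z range [0.0283 0.0336 0.0431] ((-4.962751388549805, -2.149883270263672), (24.412029266357422, 89.6486587524414), 3.6817660331726074)
```

View pics/w3.png

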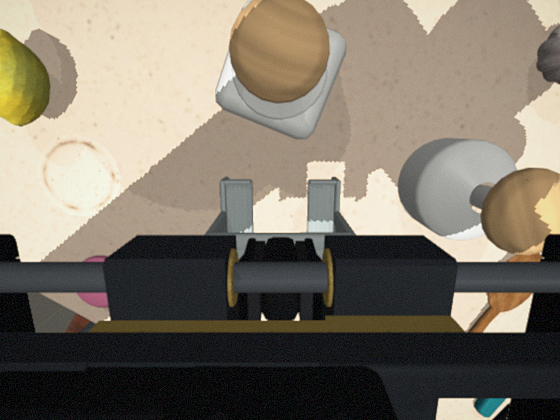

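View pics/s3.png

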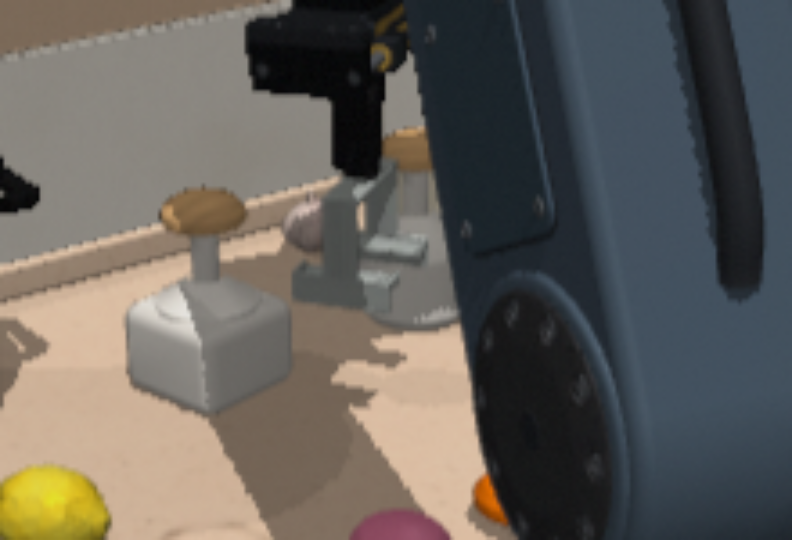

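The wrist view shows the rails at (237,205) and (322,205), straddling the stopper's column at (280,50). The stopper is 113–115 mm ahead with no lateral offset. I'm inserting straight along the tool's x.

Call:
apply_moves --rows '[{"x": 15,"y": 0,"z": 0,"rx": 0,"ry": 0,"rz": 0,"claw": 255},{"x": 32,"y": 0,"z": 0,"rx": 0,"ry": 0,"rz": 0,"claw": 255},{"x": 49,"y": 0,"z": 0,"rx": 0,"ry": 0,"rz": 0,"claw": 255},{"x": 66,"y": 0,"z": 0,"rx": 0,"ry": 0,"rz": 0,"claw": 255},{"x": 82,"y": 0,"z": 0,"rx": 0,"ry": 0,"rz": 0,"claw": 255},{"x": 96,"y": 0,"z": 0,"rx": 0,"ry": 0,"rz": 0,"claw": 255},{"x": 107,"y": 0,"z": 0,"rx": 0,"ry": 0,"rz": 0,"claw": 255},{"x": 114,"y": 0,"z": 0,"rx": 0,"ry": 0,"rz": 0,"claw": 255},{"x": 114,"y": 0,"z": 0,"rx": 0,"ry": 0,"rz": 0,"claw": 255},{"x": 114,"y": 0,"z": 0,"rx": 0,"ry": 0,"rz": 0,"claw": 255}]'

```text
time_s: 6.05
position: [0.6369, 0.0393, 0.2045]
tcp_rot: [[0.833, 0.553, -0.001], [0.553, -0.833, -0.0], [-0.001, -0.0, -1.0]]
force: [-0.5, -0.2, -2.5]
opening: 0.184
grasp_force: 30.0
```

```bash
python3 - <<'E'
from h import *
s=read_state();print(s['position'],s['force'],s['moment'])
im,_=capture('scene')
cv2.imwrite('pics/s4.png',cv2.resize(im[110:260,180:400],None,fx=3.6,fy=3.6)[...,::-1])
E
```

```text
[0.63685468 0.03930918 0.20446667] [-0.54138189 -0.24774695 -2.49857348] [ 0.03716202 -0.05063494 -0.03633748]
```

View pics/s4.png

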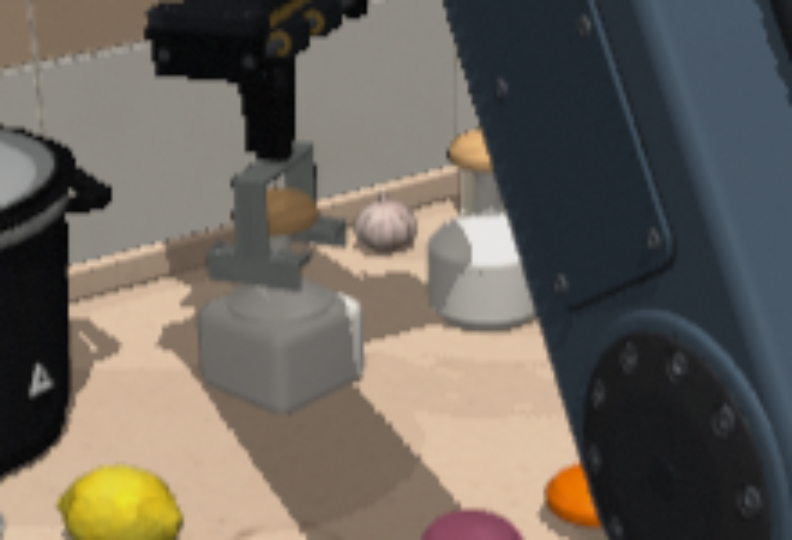

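The puller straddles the neck and the stopper is inside the U, around (290,210), with no contact force. I'm lifting slowly.

Call:
apply_moves --rows '[{"x": 0,"y": 0,"z": -5,"rx": 0,"ry": 0,"rz": 0,"claw": 255},{"x": 0,"y": 0,"z": -9,"rx": 0,"ry": 0,"rz": 0,"claw": 255},{"x": 0,"y": 0,"z": -11,"rx": 0,"ry": 0,"rz": 0,"claw": 255},{"x": 0,"y": 0,"z": -13,"rx": 0,"ry": 0,"rz": 0,"claw": 255},{"x": 0,"y": 0,"z": -14,"rx": 0,"ry": 0,"rz": 0,"claw": 255},{"x": 0,"y": 0,"z": -15,"rx": 0,"ry": 0,"rz": 0,"claw": 255},{"x": 0,"y": 0,"z": -16,"rx": 0,"ry": 0,"rz": 0,"claw": 255},{"x": 0,"y": 0,"z": -17,"rx": 0,"ry": 0,"rz": 0,"claw": 255},{"x": 0,"y": 0,"z": -18,"rx": 0,"ry": 0,"rz": 0,"claw": 255},{"x": 0,"y": 0,"z": -19,"rx": 0,"ry": 0,"rz": 0,"claw": 255}]'

```text
time_s: 7.35
position: [0.638, 0.0393, 0.225]
tcp_rot: [[0.833, 0.553, 0.002], [0.553, -0.833, -0.001], [0.002, 0.002, -1.0]]
force: [-0.7, -0.1, -2.5]
opening: 0.179
grasp_force: 30.0
```

Call:
apply_moves --rows '[{"x": 0,"y": 0,"z": -2,"rx": 0,"ry": 0,"rz": 0,"claw": 255},{"x": 0,"y": 0,"z": -4,"rx": 0,"ry": 0,"rz": 0,"claw": 255},{"x": 0,"y": 0,"z": -6,"rx": 0,"ry": 0,"rz": 0,"claw": 255},{"x": 0,"y": 0,"z": -9,"rx": 0,"ry": 0,"rz": 0,"claw": 255},{"x": 0,"y": 0,"z": -13,"rx": 0,"ry": 0,"rz": 0,"claw": 255},{"x": 0,"y": 0,"z": -18,"rx": 0,"ry": 0,"rz": 0,"claw": 255},{"x": 0,"y": 0,"z": -23,"rx": 0,"ry": 0,"rz": 0,"claw": 255},{"x": 0,"y": 0,"z": -27,"rx": 0,"ry": 0,"rz": 0,"claw": 255},{"x": 0,"y": 0,"z": -30,"rx": 0,"ry": 0,"rz": 0,"claw": 255},{"x": 0,"y": 0,"z": -30,"rx": 0,"ry": 0,"rz": 0,"claw": 255}]'

```text
time_s: 8.6
position: [0.6375, 0.0395, 0.2539]
tcp_rot: [[0.833, 0.553, 0.001], [0.553, -0.833, -0.0], [0.0, 0.0, -1.0]]
force: [-0.5, 0.0, -3.8]
opening: 0.179
grasp_force: 30.0
```

```bash
python3 - <<'E'
from h import *
s=read_state();print(s['position'],s['force'],s['moment'])
im,_=capture('scene')
cv2.imwrite('pics/s5.png',cv2.resize(im[90:240,180:400],None,fx=3.6,fy=3.6)[...,::-1])
E
```

```text
[0.6374759  0.03951794 0.25386697] [-0.49495846  0.00952539 -3.79762642] [ 0.01374543 -0.02452453 -0.0336821 ]
```

View pics/s5.png

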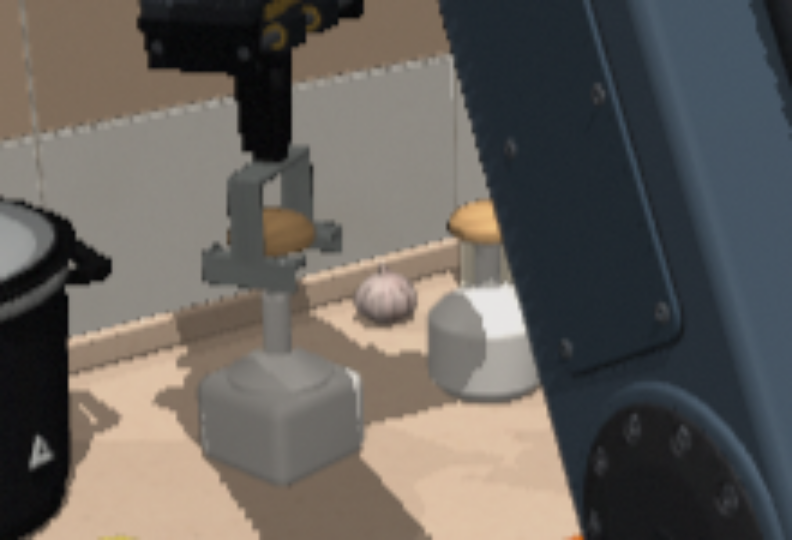

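The stopper sits in the raised puller around (270,230), and the neck at (277,310) is empty below it. I'm backing away gently.

Call:
apply_moves --rows '[{"x": -4,"y": 0,"z": 0,"rx": 0,"ry": 0,"rz": 0,"claw": 255},{"x": -12,"y": 0,"z": 0,"rx": 0,"ry": 0,"rz": 0,"claw": 255},{"x": -24,"y": 0,"z": 0,"rx": 0,"ry": 0,"rz": 0,"claw": 255},{"x": -40,"y": 0,"z": 0,"rx": 0,"ry": 0,"rz": 0,"claw": 255},{"x": -58,"y": 2,"z": 0,"rx": 0,"ry": 0,"rz": 0,"claw": 255},{"x": -76,"y": 4,"z": 0,"rx": 0,"ry": 0,"rz": 0,"claw": 255},{"x": -94,"y": 6,"z": 0,"rx": 0,"ry": 0,"rz": 0,"claw": 255},{"x": -112,"y": 8,"z": 0,"rx": 0,"ry": 0,"rz": 0,"claw": 255},{"x": -130,"y": 10,"z": 0,"rx": 0,"ry": 0,"rz": 0,"claw": 255},{"x": -148,"y": 12,"z": 0,"rx": 0,"ry": 0,"rz": 0,"claw": 255}]'

```text
time_s: 9.9
position: [0.5197, -0.0531, 0.2536]
tcp_rot: [[0.833, 0.553, 0.0], [0.553, -0.833, -0.0], [0.0, 0.0, -1.0]]
force: [0.5, -1.2, -2.6]
opening: 0.184
grasp_force: 30.0
```

Call:
apply_moves --rows '[{"x": -18,"y": 2,"z": 2,"rx": 0,"ry": 0,"rz": 0,"claw": 255},{"x": -36,"y": 4,"z": 8,"rx": 0,"ry": 0,"rz": 0,"claw": 255},{"x": -52,"y": 6,"z": 18,"rx": 0,"ry": 0,"rz": 0,"claw": 255},{"x": -66,"y": 7,"z": 31,"rx": 0,"ry": 0,"rz": 0,"claw": 255},{"x": -76,"y": 8,"z": 46,"rx": 0,"ry": 0,"rz": 0,"claw": 255},{"x": -81,"y": 8,"z": 61,"rx": 0,"ry": 0,"rz": 0,"claw": 255},{"x": -82,"y": 8,"z": 76,"rx": 0,"ry": 0,"rz": 0,"claw": 255},{"x": -82,"y": 8,"z": 91,"rx": 0,"ry": 0,"rz": 0,"claw": 255},{"x": -82,"y": 8,"z": 105,"rx": 0,"ry": 0,"rz": 0,"claw": 255},{"x": -82,"y": 8,"z": 115,"rx": 0,"ry": 0,"rz": 0,"claw": 255}]'

```text
time_s: 11.15
position: [0.4562, -0.1045, 0.1375]
tcp_rot: [[0.834, 0.553, -0.001], [0.553, -0.834, 0.001], [-0.001, -0.001, -1.0]]
force: [0.7, 0.6, -3.6]
opening: 0.181
grasp_force: 30.0
```

```bash
python3 - <<'E'
from h import *
s=read_state();print(s['position'],s['force'],s['moment'])
ims=[cv2.resize(capture(n)[0][a:a+150,b:b+110],None,fx=3.6,fy=3.6) for n,a,b in(('scene',130,300),('top',130,310))]
cv2.imwrite('pics/s6.png',np.hstack(ims)[...,::-1])
E
```

```text
[ 0.45615818 -0.10445489  0.13752553] [ 0.65590863  0.63472621 -3.57042956] [ 0.00088764 -0.01860482  0.00512505]
```

View pics/s6.png

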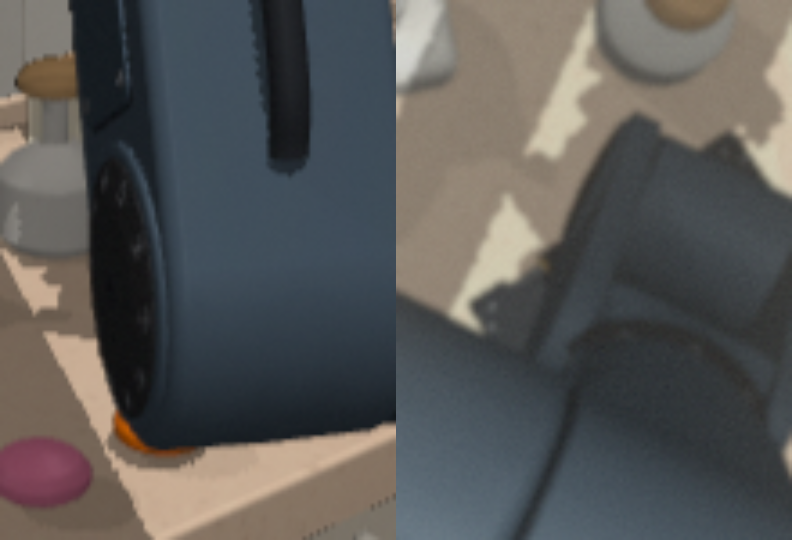

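The arm hides the puller in both views. I'm lowering the remaining 28 mm to the height where it was gripped, checking the force there before release.

Call:
apply_moves --rows '[{"x": 0,"y": 0,"z": 7,"rx": 0,"ry": 0,"rz": 0,"claw": 255},{"x": 0,"y": 0,"z": 13,"rx": 0,"ry": 0,"rz": 0,"claw": 255},{"x": 0,"y": 0,"z": 18,"rx": 0,"ry": 0,"rz": 0,"claw": 255},{"x": 0,"y": 0,"z": 22,"rx": 0,"ry": 0,"rz": 0,"claw": 255},{"x": 0,"y": 0,"z": 25,"rx": 0,"ry": 0,"rz": 0,"claw": 255},{"x": 0,"y": 0,"z": 27,"rx": 0,"ry": 0,"rz": 0,"claw": 255},{"x": 0,"y": 0,"z": 28,"rx": 0,"ry": 0,"rz": 0,"claw": 255},{"x": 0,"y": 0,"z": 28,"rx": 0,"ry": 0,"rz": 0,"claw": 255}]'

```text
time_s: 12.25
position: [0.4568, -0.1043, 0.1106]
tcp_rot: [[0.833, 0.553, 0.0], [0.553, -0.833, -0.0], [0.0, 0.0, -1.0]]
force: [-0.4, -0.7, -2.9]
opening: 0.181
grasp_force: 30.0
```

Call:
apply_moves --rows '[{"x": 0,"y": 0,"z": 0.5,"rx": 0,"ry": 0,"rz": 0,"claw": 255},{"x": 0,"y": 0,"z": 1,"rx": 0,"ry": 0,"rz": 0,"claw": 255},{"x": 0,"y": 0,"z": 1,"rx": 0,"ry": 0,"rz": 0,"claw": 255}]'

```text
time_s: 12.62
position: [0.4569, -0.1043, 0.1105]
tcp_rot: [[0.833, 0.553, 0.001], [0.553, -0.833, -0.0], [0.0, 0.001, -1.0]]
force: [-2.0, 0.7, 7.4]
opening: 0.184
grasp_force: 30.0
```

The puller is on the worktop: the force has risen to +7 N. I'm releasing and rising.

Call:
apply_moves --rows '[{"x": 0,"y": 0,"z": -0.5,"rx": 0,"ry": 0,"rz": 0,"claw": 255},{"x": 0,"y": 0,"z": -0.5,"rx": 0,"ry": 0,"rz": 0,"claw": 150},{"x": 0,"y": 0,"z": -0.5,"rx": 0,"ry": 0,"rz": 0,"claw": 80},{"x": 0,"y": 0,"z": -0.5,"rx": 0,"ry": 0,"rz": 0,"claw": 40},{"x": 0,"y": 0,"z": -0.5,"rx": 0,"ry": 0,"rz": 0,"claw": 40},{"x": 0,"y": 0,"z": -0.5,"rx": 0,"ry": 0,"rz": 0,"claw": 40},{"x": 0,"y": 0,"z": -0.5,"rx": 0,"ry": 0,"rz": 0,"claw": 40}]'

```text
time_s: 13.5
position: [0.4567, -0.1043, 0.11]
tcp_rot: [[0.833, 0.553, -0.0], [0.553, -0.833, 0.0], [-0.0, -0.0, -1.0]]
force: [-0.3, 0.7, 0.1]
opening: 0.78
grasp_force: 0.0
```

Call:
apply_moves --rows '[{"x": 0,"y": 0,"z": -10,"rx": 0,"ry": 0,"rz": 0,"claw": 40},{"x": 0,"y": 0,"z": -30,"rx": 0,"ry": 0,"rz": 0,"claw": 40},{"x": 0,"y": 0,"z": -60,"rx": 0,"ry": 0,"rz": 0,"claw": 40},{"x": 0,"y": 0,"z": -90,"rx": 0,"ry": 0,"rz": 0,"claw": 40},{"x": 0,"y": 0,"z": -115,"rx": 0,"ry": 0,"rz": 0,"claw": 40},{"x": -10,"y": 0,"z": -130,"rx": 0,"ry": 0,"rz": 0,"claw": 40},{"x": -20,"y": 0,"z": -130,"rx": 0,"ry": 0,"rz": 0,"claw": 40},{"x": -20,"y": 0,"z": -130,"rx": 0,"ry": 0,"rz": 0,"claw": 40}]'

```text
time_s: 14.5
position: [0.4385, -0.1154, 0.2394]
tcp_rot: [[0.834, 0.552, -0.002], [0.552, -0.834, 0.001], [-0.001, -0.002, -1.0]]
force: [0.7, 0.6, 0.0]
opening: 0.842
grasp_force: 0.0
```

```bash
python3 - <<'E'
from h import *
s=read_state();print(s['time_s'],s['position'],s['opening'],s['force'])
im,W=cloud('wrist');cv2.imwrite('pics/w7.png',im[...,::-1])
Z=W[...,2];m=np.hypot(W[...,0]-.457,W[...,1]+.104)<.06
for a,b in((.015,.05),(.066,.085),(.116,.14)):
    P=W[m&(Z>a)&(Z<b)]
    if len(P)>5:print(len(P),P.mean(0),cv2.minAreaRect((P[:,:2]*1000).astype(np.float32)))
E
```

```text
14.5 [ 0.43851673 -0.11537342  0.23935266] 0.8422758664751675 [0.73637471 0.61162316 0.02503559]
2364 [ 0.46393708 -0.09958455  0.02607929] ((455.716552734375, -105.1611557006836), (67.26512908935547, 85.99662780761719), 33.574371337890625)
1839 [ 0.4561906  -0.10504878  0.07581408] ((455.6272277832031, -105.17433166503906), (23.586681365966797, 85.76905822753906), 33.62428283691406)
583 [ 0.4562976  -0.10490193  0.12484846] ((455.8382873535156, -105.59391784667969), (23.94640350341797, 16.137752532958984), 33.101844787597656)
```

View pics/w7.png

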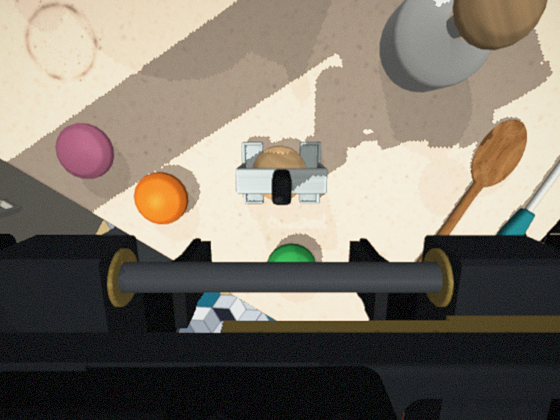

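The puller stands upright at (281,178), with the wooden stopper inside it at (280,157). The gripper is clear, so I'm handing in.

```bash
python3 -c "from rig import hand_in; print(hand_in())"
```

```text
the job is handed in; nothing more can be done
None
```

The square bottle's stopper was pulled straight up out of its neck, and the puller now stands released and upright on the worktop with the stopper in it; I handed the job in at about 14.5 s, and no verdict came back.

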